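# Fetch the paint pans from behind the brush pot

## Task

The white insert of paint pans sits in the wooden organiser behind the blue brush pot, whose brushes lean over it. Slide the pot along its trough until it stands in front of the other insert, without lifting or tipping it, then lift the paint pans straight out by their red grip and set them down level in the middle of the cork mat, without dropping or tilting them. Finally slide the pot back to where it stood, in front of the now empty cell, and leave the other insert, the cup and the bottle undisturbed.

Things in the scene. Friction and masses are not known exactly. Their poses are not given: they have to be found in the camera images.
- organiser: Pale wooden desk organiser, fixed, 212 (its x) by 258 (its y) by 48 mm high, floor 8 mm thick. Origin: centre of its underside, on the table; z up, its -x side faces the robot within 10 degrees. At the back two cells, centres at x = +56, y = +62 and -62 mm, each 84 (x) by 114 (y) mm inside, walls up to 48 mm above the table.
- trough (a point): Middle of the floor of the organiser's open front trough, 8 mm above the table, at x = -46 mm of the organiser; axes as the organiser's. The trough is 104 mm wide (x) and 242 mm long (y) inside; its front and end lips reach 20 mm above the table, the cells' wall behind it 48 mm.
- pans_center (a point): Target: white open-topped insert with twelve coloured paint pans fixed in it, 80 (its x) by 110 (its y) by 50 mm high, 0.16 to 0.26 kg, with a red upright grip plate in its middle. The point is its centre, 25 mm above its underside; z up. It stands on the floor of one of the two cells (either one) with 2 mm play on each side, axes parallel to the organiser's.
- pans_grip (a point): Middle of the red grip plate of the paint-pan insert, on its centre line, 80 mm above its underside; axes as the insert's. The plate is 50 mm long along x, 10 mm thick along y; its top is 92 mm above the underside, 42 mm above the insert's rim. Pinch it from above, fingers closing along y.
- charcoal_center (a point): The other insert, same size and shape, grey with a black grip plate and charcoal sticks, in the other cell; point at its centre, 25 mm above its underside. To be left alone (not shifted more than about a centimetre).
- pot_center (a point): Blue brush pot with a white band: a solid upright cylinder, 100 mm across (too wide to grasp), 75 mm high, 0.35 to 0.7 kg; the point is on its axis at half height. Pushed near its top it tips: push low. Stands in the trough before the paint pans with 2 mm play. Its five fixed brushes lean to its +x over the insert, up to 135 mm from the axis, 185 mm above its top, 30 mm either side.
- mat: Square cork mat, fixed flat on the table, 190 by 190 by 4 mm thick. Origin: centre of its underside; z up. It lies on the other side of the table (left or right) from the organiser.
- tumbler: Empty clear plastic water cup, 115 mm high, 80 mm in diameter, standing at the far side of the table; bystander. Origin: centre of its underside.
- medium: Amber bottle, 150 mm high, 64 mm in diameter, at the far side; bystander. Origin: centre of its underside.
There are look-alikes about, which are no part of the job. What is shaped like the part that bears pans_center but purple is not meant.

How it is judged:
On the way, in this order (a step that is already met when the one before it is completed fails the run):
1. the pot has been slid at least 90 mm along the trough, the paint pans still in their cell (distance of pot_center from where it was at the start of the episode above 0.09 m and z of pans_center in the frame of organiser between 0.02 and 0.045 m and distance of pans_center from where it was at the start of the episode below 0.012 m), for 0.2 s.
2. the paint pans stand level on the mat, let go, while the pot is still aside (x of pans_center in the frame of mat between -0.045 and 0.045 m and y of pans_center in the frame of mat between -0.045 and 0.045 m and z of pans_center in the frame of mat between 0.024 and 0.034 m and angle between pans_center's own z axis and vertical below 0.1 rad and contact force between the fingers and pans below 0.1 N and distance of pot_center from where it was at the start of the episode above 0.06 m), for 0.2 s.
At the end, for the whole second after the job is handed in: The paint-pan insert stands level (within 0.1 rad) on the cork mat, its centre within 45 mm of the mat's centre along each side of the mat; the pot stands upright in the trough within 18 mm of where it was at the start; both are at rest (x of pans_center in the frame of mat between -0.045 and 0.045 m and y of pans_center in the frame of mat between -0.045 and 0.045 m and z of pans_center in the frame of mat between 0.024 and 0.034 m and angle between pans_center's own z axis and vertical below 0.1 rad and distance of pot_center from where it was at the start of the episode below 0.018 m and angle between pot_center's own z axis and vertical below 0.08 rad and linear speed of each of pans, pot below 0.02 m/s); the robot touches nothing.
It fails at once if the pot is tipped by more than 0.3 rad or lifted by more than 20 mm (angle between pot_center's own z axis and vertical above 0.3 rad or height (world z) of pot_center above 0.0655 m).
It fails at once if the paint pans are tilted by more than 0.4 rad (angle between pans_center's own z axis and vertical above 0.4 rad).
It fails at once if the paint pans are let go (dropped) more than 30 mm above the mat (height (world z) of pans_center above 0.063 m and contact force between each of the fingers, the arm and pans below 0.02 N).
It fails at once if the other insert is shifted by more than 15 mm (distance of charcoal_center from where it was at the start of the episode above 0.015 m).
It fails at once if the cup or the bottle is shifted by more than 30 mm (distance of any of tumbler, medium from where it was at the start of the episode above 0.03 m).
It also fails if it takes over 72 s, if anything falls off the work surface, if the arm or the gripper's body presses on something with over 40 N, if the wrist force passes 120 N, or if a joint passes its speed limit or range.

## Robot

A 7-joint arm with a two-finger parallel gripper is mounted at the origin on the work surface. World frame = base frame: x ahead of the robot, y to its left, z up, the work surface at z = 0. Lengths are in m, angles in rad, forces in N, time in s.
With the tool pointing down it reaches from about 0.425 to 0.825 m from the base axis. Payload 3.6 kg.
Tool frame: the origin (TCP) lies at the very end of the fingers, on their centre line; the grasp point (between the pads) lies 19 mm behind it; z points along the fingers, y is the line along which they close (so a half turn about z gives the same grasp; the last joint's range is limited). The gripper opens to 85 mm and grips with 20 to 120 N. Pads are 22 mm wide; open, the fingers measure 114 mm over their backs; the gripper's body (76 mm by 85 mm) begins 54 mm behind the grasp point. The pads swing forward as they close: fully open they stand 13 mm farther back than shut.
Start: joints at [-1.187, 0.615, -0.013, 1.423, 0.008, 1.103, -0.04], TCP at [0.26, 0.596, 0.231] pointing down, gripper open.
Joint ranges: [-3.12, 3.12], [-0.3, 2.06], [-1.34, 1.32], [0.26, 2.42], [-1.36, 4.5], [0.01, 1.98], [-2.84, 2.84]. Speed limits (rad/s): [2.79, 2.79, 3.14, 3.14, 3.14, 3.14, 3.14].

## Interface

Orientations are given as a 3x3 rotation matrix whose columns are the frame's x, y, z axes.
In Python, from plant import arm, optics, workorder, look_for, place_of gives the robot as it stands.
- The arm moves only by the shell command python3 -m crank 'ROWS'. ROWS is a JSON object of lists of equal length, an entry for each row: "fingers": the gripper command: -1 is shut, 1 is fully open, values between are in proportion; "translation": the shift along the world's x, y, z in units of 10 cm (1.0 is 10 cm), a list of three; "rot": the turn, a rotation vector about the world's x, y, z in units of pi/2 rad (1.0 is pi/2 rad), a list of three. A call has 1 to 20 rows; each row is the pose to reach, as a shift and turn from the pose commanded when the call began; what a row does not reach only later rows make up. A row lasts 1/8 s, in which the tool goes at most 62.5 mm and 10.7 degrees, less where a joint would pass 70% of its speed; a pose out of reach is approached as far as the arm can. A call with a number of a shift or a turn outside -1 to 1 is refused whole. A call with a gripper value outside its range is refused whole. The fingers move at their own pace and stop on an object; the grip force is fixed at half the most. Time passes only in rows, so rows that repeat a pose let the fingers close. It gives the time, the measured TCP pose, the force, the opening and the grip force at its end, in the units of the state.
- arm.get_state(): the state, without advancing time (a new reading comes with each control period).
- optics.capture(name): name is "side" or "top"; returns (picture, depth): 400x640x3 uint8, red, green, blue; 400x640 float32, m along the optical axis (not along the pixel's ray), 0 where there is no reading.
- optics.get_calibration(name): a dict with "fx", "fy", "cx", "cy" (pixels), "distortion" ([k1, k2, p1, p2, k3] as OpenCV has them; the pictures are not rectified), "world_to_cam" (4x4, takes a point from world to camera coordinates). Camera axes: x right, y down, z forward; pixel columns grow to the right and rows downward; lengths in m; the calibration is good to about 2 mm. A picture is of the moment at which its call begins. get_calibration takes no time and is no camera call.
- workorder.finish_job(): hands the job in; it is judged then, once.
Trained networks look in the newest picture that a camera, given by its name, has taken for a name from the list of things; names that differ only in an ending like _2 or _b are one class to them, and where a whole thing is asked for, a point or a joint stands for the part that bears it (a point fixed in the world has none). Each returns a list of dicts, best first, with "p" (0 to 1); they miss things now and then, are a little off and sometimes report something else, mostly with a low value. They report only what shows in the picture. A call takes as long as a camera call. They do not tell look-alikes from the thing itself.
- look_for(camera, name): "rect" ([left, top, right, bottom] in pixels, round what is visible of it).
- place_of(camera, name): "pixel" ([column, row] in pixels: a listed point, or the origin of a listed thing).
The state is a dict: "time_s": time; "qpos": joint angles; "joint_vel": joint speeds; "tau": joint torques, N m; "position": TCP position; "tcp_rot": TCP orientation; "wrist_force": force on the tool from outside, world axes, zero at the start; "wrist_torque": the same for the moment, N m; "opening": finger opening in m; "grip_force": force on a finger pad.
Only numpy, scipy, OpenCV 4.12 (cv2) and the standard library are available. Lean on these libraries where they do the work, as an engineer would, in place of code of your own. Each camera call takes 0.05 s, during which the arm holds its last target. There are 200 camera calls.

## Working session

There is one attempt and no reset: what is moved stays moved. The work goes in short steps, Python scripts to look and compute and a shell command to move; the robot and the scene stay as the last step left them, time stands still between calls to the robot, and variables do not carry over. Pictures are saved under pics/ and viewed, at most 10 in all, crops included, and the job is handed in when it is done.

```bash
ls; mkdir -p pics; cat > h.py <<'E'
import numpy as np, cv2
from plant import arm, optics, workorder, look_for, place_of
def cal(n):
    c=optics.get_calibration(n);K=np.array([[c['fx'],0,c['cx']],[0,c['fy'],c['cy']],[0,0,1.]]);return K,np.array(c['distortion']),np.array(c['world_to_cam'])
def ray(n,px):
    K,d,T=cal(n);u=cv2.undistortPoints(np.array([[px]],float),K,d)[0,0];R=T[:3,:3]
    return -R.T@T[:3,3], R.T@np.array([u[0],u[1],1.])
def at_z(n,px,z):
    o,r=ray(n,px);return o+r*(z-o[2])/r[2]
def at_depth(n,px,dep):
    o,r=ray(n,px);return o+r*dep
def cloud(n,dep):
    K,d,T=cal(n);h,w=dep.shape;g=np.stack(np.meshgrid(np.arange(w),np.arange(h)),-1).reshape(-1,1,2).astype(float)
    u=cv2.undistortPoints(g,K,d)[:,0];p=np.c_[u,np.ones(len(u))]*dep.reshape(-1,1)
    return ((p-T[:3,3])@T[:3,:3]).reshape(h,w,3)
def proj(n,P):
    K,d,T=cal(n);return cv2.projectPoints(np.array(P,float).reshape(-1,3),cv2.Rodrigues(T[:3,:3])[0],T[:3,3],K,d)[0][:,0]
E
python3 - <<'E'
from h import *
Z={'organiser':0,'trough':.008,'pans_center':.033,'pans_grip':.088,'charcoal_center':.033,'pot_center':.0455,'mat':0,'tumbler':0,'medium':0}
ims=[]
for n in ['top','side']:
    im,dep=optics.capture(n);np.savez(f'{n}0.npz',im=im,dep=dep)
    ims.append(im); print(n,-cal(n)[2][:3,:3].T@cal(n)[2][:3,3])
    for k,z in Z.items():
        print(n,k,[(round(r['p'],2),np.round(r['pixel']).tolist(),np.round(at_z(n,r['pixel'],z),3).tolist()) for r in place_of(n,k)[:3]])
cv2.imwrite('pics/a.png',ims[0][...,::-1]);cv2.imwrite('pics/b.png',ims[1][...,::-1])
s=arm.get_state();print(s['time_s'],s['position'],s['tcp_rot'],s['opening'])
E
```

```text
pics
top [ 0.28786894 -0.05199945  1.07941057]
top organiser []
top trough [(0.56, [355.0, 187.0], [0.532, -0.162, 0.008])]
top pans_center [(0.89, [395.0, 248.0], [0.356, -0.268, 0.033]), (0.82, [422.0, 309.0], [0.196, -0.339, 0.033]), (0.77, [382.0, 152.0], [0.629, -0.235, 0.033])]
top pans_grip [(0.98, [387.0, 151.0], [0.615, -0.24, 0.088]), (0.68, [398.0, 246.0], [0.359, -0.265, 0.088])]
top charcoal_center [(0.7, [344.0, 146.0], [0.647, -0.126, 0.033])]
top pot_center [(0.62, [379.0, 187.0], [0.525, -0.225, 0.046])]
top mat [(0.92, [233.0, 187.0], [0.528, 0.191, 0.0])]
top tumbler [(0.57, [360.0, 112.0], [0.766, -0.176, 0.0])]
top medium [(0.7, [227.0, 117.0], [0.742, 0.225, 0.0]), (0.24, [388.0, 146.0], [0.66, -0.261, 0.0])]
side [ 0.01948908 -0.77446174  0.75658968]
side organiser []
side trough [(0.89, [358.0, 243.0], [0.519, -0.186, 0.008])]
side pans_center [(0.95, [328.0, 284.0], [0.361, -0.282, 0.033]), (0.83, [401.0, 237.0], [0.614, -0.248, 0.033]), (0.65, [281.0, 343.0], [0.193, -0.361, 0.033])]
side pans_grip [(0.84, [404.0, 222.0], [0.615, -0.25, 0.088]), (0.82, [276.0, 326.0], [0.189, -0.354, 0.088]), (0.75, [326.0, 268.0], [0.354, -0.277, 0.088])]
side charcoal_center [(0.83, [375.0, 210.0], [0.626, -0.121, 0.033])]
side pot_center [(0.59, [368.0, 244.0], [0.515, -0.233, 0.045])]
side mat [(0.81, [291.0, 176.0], [0.524, 0.201, 0.0])]
side tumbler [(0.96, [423.0, 212.0], [0.772, -0.176, 0.0])]
side medium [(0.55, [346.0, 153.0], [0.765, 0.221, 0.0])]
1.0 [0.25954416 0.59589092 0.23129025] [[-9.16810843e-01  3.99321766e-01 -7.36400054e-05]
 [ 3.99321770e-01  9.16810842e-01 -6.55416631e-05]
 [ 4.13417427e-05 -8.94953647e-05 -9.99999995e-01]] 0.0850840907796152
```

View pics/a.png

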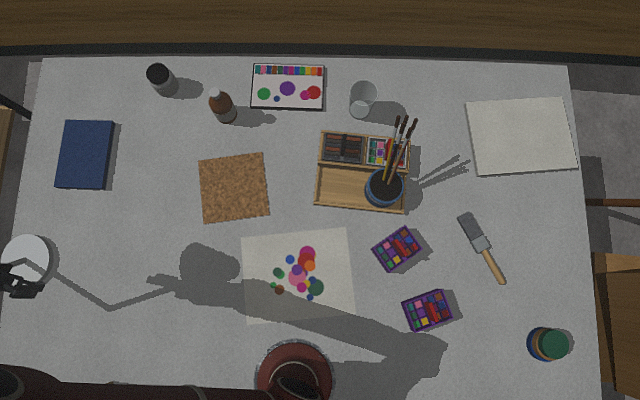

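View pics/b.png

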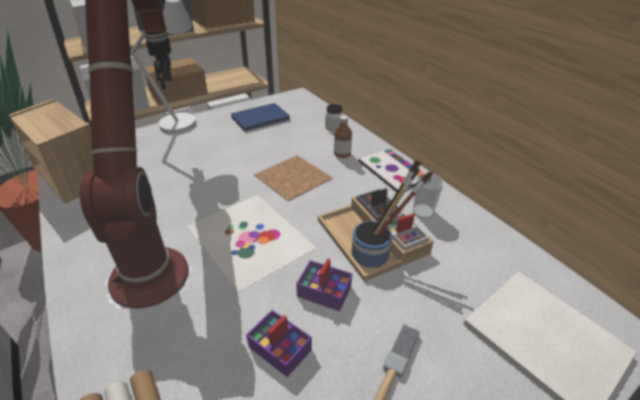

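The top view shows the organiser at about (362,172). The white pans with the red grip are in its right cell at (380,152), behind the pot at (384,187). The charcoal is in the left cell at (343,148), the mat at (234,187), the cup at (362,98) and the bottle at (222,105).

Pan candidates in the top view:
- (380,152): white, in the organiser
- (398,250): purple, loose on the table
- (427,310): purple, loose on the table

Only the one at (380,152) is white and in a cell behind the pot. I'll confirm it in a crop and refine the poses from depth.

```bash
python3 - <<'E'
from h import *
from scipy.optimize import minimize, least_squares
for n in ['top','side']:
    D=np.load(n+'0.npz');C=cloud(n,D['dep']);im=D['im'].astype(int)
    ok=D['dep']>0
    X,Y,Zz=C[...,0],C[...,1],C[...,2]
    reg=ok&(X>.38)&(X<.78)&(Y>-.36)&(Y<-.02)
    t=reg&(abs(X-.56)<.2)&(Zz<.004)&(Zz>-.01); print(n,'table z',np.median(Zz[reg&(Zz<.01)]))
    m=reg&(Zz>.011)&(Zz<.056)&(X<.71)
    nl,lab=cv2.connectedComponents(m.astype(np.uint8));
    P=np.array(C[lab==1+np.argmax([np.sum(lab==i) for i in range(1,nl)])])
    def loc(p,P):
        c,s=np.cos(p[2]),np.sin(p[2]);d=P[:,:2]-p[:2];return d@np.array([[c,-s],[s,c]])
    # maximal agreement: points inside, edges tight -> use percentile extents
    best=min(((np.ptp(np.percentile(q:=loc([.57,-.18,a],P),[1,99],axis=0),axis=0).prod()),a) for a in np.radians(np.arange(-12,12,.25)))
    a=best[1];q=loc([0,0,a],P);e=np.percentile(q,[.5,99.5],axis=0)
    c=e.mean(0);R=np.array([[np.cos(a),-np.sin(a)],[np.sin(a),np.cos(a)]])
    print(n,'org',np.degrees(a),e[1]-e[0],R@c,len(P))
    r=cv2.minAreaRect(P[:,:2].astype(np.float32));print(r)
    # pot: z 70-86
    pm=reg&(Zz>.072)&(Zz<.09)&(abs(X-.52)<.07)&(abs(Y+.23)<.08);Q=C[pm]
    f=least_squares(lambda p:np.maximum(np.hypot(Q[:,0]-p[0],Q[:,1]-p[1])-.05,0)+0*p[0],[.52,-.23],loss='soft_l1',f_scale=.003);print('pot',f.x,len(Q),np.median(Q,axis=0),Q.min(0),Q.max(0))
    # red grip
    red=reg&(im[...,0]>90)&(im[...,0]>1.9*im[...,1])&(im[...,0]>1.9*im[...,2])&(Zz>.06)&(Zz<.12)&(X>.56)
    G=C[red];print('grip',len(G),G.mean(0) if len(G) else '',cv2.minAreaRect(G[:,:2].astype(np.float32)) if len(G)>4 else '')
    mk=ok&(abs(X-.526)<.14)&(abs(Y-.195)<.14)&(im[...,0]>im[...,2]*1.5)&(im[...,0]>60)
    nl,lab,st,_=cv2.connectedComponentsWithStats(mk.astype(np.uint8));k=1+st[1:,4].argmax();v,u=np.nonzero(lab==k)
    W=np.array([at_z(n,(a,b),.004)[:2] for a,b in zip(u,v)],np.float32);print('mat',cv2.minAreaRect(W))
im=np.load('top0.npz')['im'][110:225,295:430];s=np.load('side0.npz')['im'][170:285,310:445]
cv2.imwrite('pics/c.png',cv2.resize(np.vstack([im,s])[...,::-1],None,fx=2.6,fy=2.6,interpolation=cv2.INTER_CUBIC))
E
```

```text
top table z -0.0003936179701300633
top org -6.000000000000001 [0.21203441 0.25734563] [ 0.57172618 -0.17700391] 3025
((0.5728553533554077, -0.1774567812681198), (0.25936418771743774, 0.2139713019132614), 84.63262939453125)
pot [ 0.52063112 -0.2337613 ] 948 [ 0.51475857 -0.2287579   0.08294721] [ 0.47094327 -0.28314898  0.07274071] [ 0.57025466 -0.18530666  0.08986099]
grip 30 [ 0.62861785 -0.24266404  0.09829947] ((0.6239601373672485, -0.24074724316596985), (0.006867923773825169, 0.04809378460049629), 76.04581451416016)Traceback (most recent call last):
  File "<stdin>", line 28, in <module>
  File "h.py", line 9, in at_z
    o,r=ray(n,px);return o+r*(z-o[2])/r[2]
        ~~~^^^^^^
  File "h.py", line 6, in ray
    K,d,T=cal(n);u=cv2.undistortPoints(np.array([[px]],float),K,d)[0,0];R=T[:3,:3]
          ~~~^^^
  File "h.py", line 4, in cal
    c=optics.get_calibration(n);K=np.array([[c['fx'],0,c['cx']],[0,c['fy'],c['cy']],[0,0,1.]]);return K,np.array(c['distortion']),np.array(c['world_to_cam'])
ValueError: time passes only in moves, steps and waits
```

```bash
sed -i 's/^def cal/import functools\n@functools.lru_cache\ndef cal/' h.py; python3 - <<'E'
from h import *
for n in ['top','side']:
    D=np.load(n+'0.npz');C=cloud(n,D['dep']);im=D['im'].astype(int);ok=D['dep']>0;X,Y,Zz=C[...,0],C[...,1],C[...,2]
    mk=ok&(abs(X-.526)<.14)&(abs(Y-.195)<.14)&(im[...,0]>im[...,2]*1.4)&(im[...,0]>50)
    mk=cv2.morphologyEx(mk.astype(np.uint8),cv2.MORPH_CLOSE,np.ones((5,5)));mk=cv2.morphologyEx(mk,cv2.MORPH_OPEN,np.ones((5,5)))
    nl,lab,st,_=cv2.connectedComponentsWithStats(mk);k=1+st[1:,4].argmax();v,u=np.nonzero(lab==k)
    W=C[lab==k][:,:2].astype(np.float32);print('mat',cv2.minAreaRect(W),np.median(C[lab==k],axis=0))
    red=ok&(im[...,0]>70)&(im[...,0]>1.7*im[...,1])&(im[...,0]>1.7*im[...,2])&(Zz>.07)&(Zz<.12)&(X>.56)&(X<.7)&(Y<-.2)&(Y>-.29)
    G=C[red];print(n,'grip',len(G),G.mean(0),G.min(0),G.max(0),cv2.minAreaRect(G[:,:2].astype(np.float32)))
    # white/grey insert rims and walls between .044 and .064
    for nm,lo,hi in(('walls',.042,.053),('rims',.0535,.064)):
        m=ok&(Zz>lo)&(Zz<hi)&(X>.56)&(X<.71)&(Y>-.33)&(Y<-.03);a=np.radians(-6);R=np.array([[np.cos(a),-np.sin(a)],[np.sin(a),np.cos(a)]])
        q=(C[m][:,:2]-[.572,-.177])@R;print(nm,len(q),np.percentile(q,[1,99],axis=0).round(4).tolist())
a=np.radians(-6);R=np.array([[np.cos(a),-np.sin(a)],[np.sin(a),np.cos(a)]])
for k,l in {'pansL':(.056,.062),'pansR':(.056,-.062),'potR':(-.046,-.062),'potL':(-.046,.062)}.items(): print(k,R@l+[.572,-.177])
ims=[]
for n,(r,c) in {'top':(110,295),'side':(170,310)}.items():
    D=np.load(n+'0.npz');im=np.ascontiguousarray(D['im'])
    big=cv2.resize(im[r:r+115,c:c+135],None,fx=2.6,fy=2.6,interpolation=cv2.INTER_CUBIC)
    for l in [(-.106,-.129,.02),(-.106,.129,.02),(.106,.129,.048),(.106,-.129,.048),(.056,-.062,.1),(-.046,-.062,.083)]:
        p=proj(n,[*(R@l[:2]+[.572,-.177]),l[2]])[0];cv2.circle(big,tuple(int(x) for x in (p-[c,r])*2.6),3,(255,0,255),1)
    ims.append(big)
cv2.imwrite('pics/c.png',np.vstack(ims)[:600,:,::-1])
E
```

```text
mat ((0.4334318935871124, 0.1480448693037033), (0.43624749779701233, 0.23348097503185272), 25.802541732788086) [0.52382506 0.19119127 0.00280928]
top grip 52 [ 0.62520276 -0.24110739  0.09234335] [ 0.59999211 -0.24987866  0.07076682] [ 0.64646921 -0.23651536  0.10282663] ((0.623967170715332, -0.24053257703781128), (0.007287989370524883, 0.0481836162507534), 76.04581451416016)
walls 1673 [[0.0058, -0.1273], [0.1058, 0.1284]]
rims 450 [[0.015, -0.1165], [0.097, 0.1174]]
mat ((0.34530243277549744, -0.26026690006256104), (1.1968058347702026, 0.22329013049602509), 68.2083740234375) [0.51978188 0.18167713 0.00576096]
side grip 143 [ 0.6172447  -0.24914123  0.08905114] [ 0.59671439 -0.25360188  0.07012353] [ 0.6444749  -0.23914633  0.1040316 ] ((0.6206440329551697, -0.24869276583194733), (0.010539326816797256, 0.04670063033699989), 77.81290435791016)
walls 898 [[0.0053, -0.1302], [0.1055, 0.1209]]
rims 566 [[0.0156, -0.1184], [0.0973, 0.1172]]
pansL [ 0.63417399 -0.12119324]
pansR [ 0.62121246 -0.24451395]
potR [ 0.51977123 -0.23385205]
potL [ 0.53273276 -0.11053133]
```

View pics/c.png

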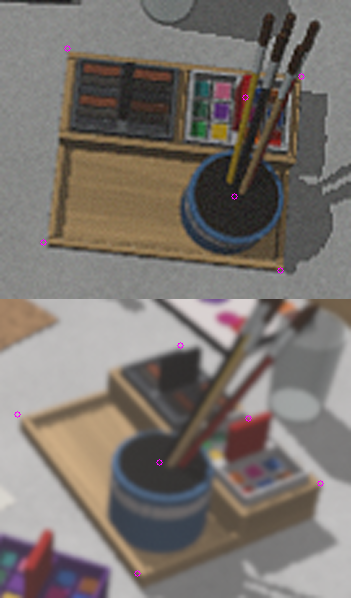

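The crop confirms the white, red-gripped pans in the right cell at top (240,105) and side (250,430). My fitted corners lie on the organiser to within a few mm: centre (0.572,-0.177), yaw -6°. Next I move above the right end of the trough, with the tool turned so the fingers close along the organiser's x.

```bash
python3 -m crank '{"fingers":[-0.3,-0.3],"translation":[[0.5,-0.5,0.25],[1,-1,0.5]],"rot":[[0,0,-0.05],[0,0,-0.1]]}'
for i in 1; do
python3 -m crank '{"fingers":[-0.3,-0.3],"translation":[[0.5,-0.5,0],[1,-1,0]],"rot":[[0,0,-0.05],[0,0,-0.1]]}' >/dev/null
python3 -m crank '{"fingers":[-0.3,-0.3],"translation":[[0,-0.5,0],[0,-1,0]],"rot":[[0,0,-0.05],[0,0,-0.1]]}' >/dev/null
python3 -m crank '{"fingers":[-0.3,-0.3],"translation":[[0,-0.5,0],[0,-1,0]],"rot":[[0,0,-0.05],[0,0,-0.1]]}' >/dev/null
python3 -m crank '{"fingers":[-0.3,-0.3],"translation":[[0,-0.5,0],[0,-1,0]],"rot":[[0,0,-0.05],[0,0,-0.1]]}' >/dev/null
done
python3 -m crank '{"fingers":[-0.3,-0.3,-0.3,-0.3],"translation":[[0,-0.5,0],[0,-1,0],[0,-1,0],[0,-1,0]],"rot":[[0,0,-0.05],[0,0,-0.1],[0,0,-0.1],[0,0,-0.1]]}'
```

```text
time_s: 1.25
position: [0.3433, 0.512, 0.2732]
tcp_rot: [[-0.843, 0.538, -0.0], [0.538, 0.843, -0.0], [-0.0, -0.0, -1.0]]
wrist_force: [1.1, 0.6, -0.1]
opening: 0.0514
grip_force: 0.0
time_s: 2.75
position: [0.4314, 0.0248, 0.2731]
tcp_rot: [[-0.217, 0.976, 0.0], [0.976, 0.217, 0.001], [0.001, 0.001, -1.0]]
wrist_force: [-0.3, -0.6, -0.6]
opening: 0.0297
grip_force: 0.0
```

```bash
python3 -m crank '{"fingers":[-0.3,-0.3,-0.3],"translation":[[0,-0.4,0],[0,-0.8,0],[0,-1,0]],"rot":[[0,0,-0.05],[0,0,-0.1],[0,0,-0.1]]}' >/dev/null
python3 -m crank '{"fingers":[-0.3,-0.3,-0.3],"translation":[[0,-0.4,0],[0,-0.8,0],[0,-1,0]],"rot":[[0,0,-0.05],[0,0,-0.1],[0,0,-0.106]]}' >/dev/null
python3 -m crank '{"fingers":[-0.3,-0.3,-0.3],"translation":[[0,-0.4,0],[0,-0.8,0],[0,-1,0]],"rot":[[0,0,0],[0,0,0],[0,0,0]]}' >/dev/null
python3 -m crank '{"fingers":[-0.3,-0.3,-0.3,-0.3,-0.3],"translation":[[0.3,-0.4,0],[0.6,-0.7,0],[0.79,-0.7,0],[0.79,-0.7,0],[0.79,-0.7,0]],"rot":[[0,0,0],[0.111,-0.012,0],[0.221,-0.023,0],[0.221,-0.023,0],[0.221,-0.023,0]]}'
```

```text
time_s: 4.5
position: [0.5112, -0.344, 0.2726]
tcp_rot: [[0.097, 0.995, 0.034], [0.934, -0.103, 0.341], [0.343, -0.001, -0.939]]
wrist_force: [-0.1, -0.2, -0.0]
opening: 0.0298
grip_force: 0.0
```

```bash
python3 -m crank '{"fingers":[-0.3,-0.3,-0.3],"translation":[[-0.02,0,-0.4],[-0.02,0,-0.8],[-0.02,0,-1]],"rot":[[0,0,0],[0,0,0],[0,0,0]]}' >/dev/null
python3 -m crank '{"fingers":[-0.3,-0.3,-0.3],"translation":[[0,0,-0.4],[0,0,-0.8],[0,0,-1]],"rot":[[0,0,0],[0,0,0],[0,0,0]]}' >/dev/null
python3 -m crank '{"fingers":[-0.3,-0.3,-0.3,-0.3],"translation":[[0,0,-0.2],[0,0,-0.4],[0,0,-0.43],[0,0,-0.43]],"rot":[[0,0,0],[0,0,0],[0,0,0],[0,0,0]]}'
```

```text
time_s: 5.75
position: [0.5085, -0.3462, 0.0302]
tcp_rot: [[0.1, 0.994, 0.036], [0.935, -0.106, 0.34], [0.342, -0.0, -0.94]]
wrist_force: [0.2, -0.0, -0.4]
opening: 0.0298
grip_force: 0.0
```

```bash
python3 -m crank '{"fingers":[-0.3,-0.3,-0.3,-0.3,-0.3,-0.3],"translation":[[0.01,0.1,0],[0.02,0.2,0],[0.03,0.28,0],[0.037,0.35,0],[0.044,0.42,0],[0.044,0.42,0]],"rot":[[0,0,0],[0,0,0],[0,0,0],[0,0,0],[0,0,0],[0,0,0]]}'
```

```text
time_s: 6.5
position: [0.5129, -0.3029, 0.03]
tcp_rot: [[0.099, 0.995, 0.035], [0.934, -0.105, 0.341], [0.343, -0.001, -0.939]]
wrist_force: [0.1, -0.7, 0.5]
opening: 0.0301
grip_force: 0.0
```

```bash
python3 -m crank '{"fingers":[-0.3,-0.3,-0.3,-0.3,-0.3,-0.3,-0.3,-0.3,-0.3,-0.3],"translation":[[0.006,0.06,0],[0.013,0.12,0],[0.019,0.18,0],[0.025,0.24,0],[0.032,0.3,0],[0.038,0.36,0],[0.044,0.42,0],[0.05,0.48,0],[0.057,0.54,0],[0.063,0.6,0]],"rot":[[0,0,0],[0,0,0],[0,0,0],[0,0,0],[0,0,0],[0,0,0],[0,0,0],[0,0,0],[0,0,0],[0,0,0]]}'
python3 - <<'E'
from h import *
im,dep=optics.capture('top');cv2.imwrite('pics/d.png',cv2.resize(im[60:260,250:470,::-1],None,fx=2.6,fy=2.6))
C=cloud('top',dep);m=(dep>0)&(abs(C[...,0]-.525)<.06)&(C[...,1]<-.08)&(C[...,1]>-.26)&(abs(C[...,2]-.083)<.006);print(C[m].min(0),C[m].max(0),m.sum())
E
```

```text
time_s: 7.75
position: [0.519, -0.2434, 0.0299]
tcp_rot: [[0.1, 0.994, 0.035], [0.934, -0.106, 0.34], [0.342, -0.001, -0.94]]
wrist_force: [0.9, -3.0, -0.2]
opening: 0.0295
grip_force: 1.1
[ 0.47497616 -0.2180813   0.07711039] [ 0.57452468 -0.13713918  0.08839867] 576
```

View pics/d.png

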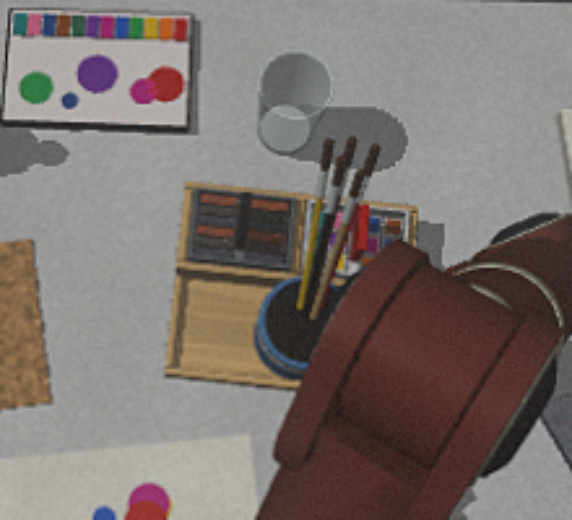

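The pot has slid about 46 mm, still upright (pot at (300,330), brushes at (340,230) clear of the wrist). I'll push the remaining 75 mm.

```bash
python3 -m crank '{"fingers":[-0.3,-0.3,-0.3,-0.3,-0.3,-0.3,-0.3,-0.3,-0.3,-0.3,-0.3,-0.3,-0.3],"translation":[[0.006,0.06,0],[0.013,0.12,0],[0.019,0.18,0],[0.025,0.24,0],[0.032,0.3,0],[0.038,0.36,0],[0.044,0.42,0],[0.05,0.48,0],[0.057,0.54,0],[0.063,0.6,0],[0.069,0.66,0],[0.075,0.72,0],[0.079,0.75,0]],"rot":[[0,0,0],[0,0,0],[0,0,0],[0,0,0],[0,0,0],[0,0,0],[0,0,0],[0,0,0],[0,0,0],[0,0,0],[0,0,0],[0,0,0],[0,0,0]]}'
python3 - <<'E'
from h import *
im,dep=optics.capture('top')
C=cloud('top',dep);m=(dep>0)&(abs(C[...,0]-.53)<.06)&(C[...,1]<-.03)&(C[...,1]>-.22)&(abs(C[...,2]-.083)<.006);print(C[m].min(0),C[m].max(0),m.sum())
E
```

```text
time_s: 9.43
position: [0.5269, -0.1681, 0.03]
tcp_rot: [[0.099, 0.994, 0.035], [0.934, -0.105, 0.341], [0.342, -0.001, -0.94]]
wrist_force: [-0.2, -1.8, -0.3]
opening: 0.0297
grip_force: 1.0
[ 0.48685766 -0.10490286  0.07705148] [ 0.58073818 -0.06194278  0.08778417] 378
```

```bash
python3 -m crank '{"fingers":[-0.3,-0.3,-0.3,-0.3],"translation":[[-0.02,-0.2,0],[-0.06,-0.6,0],[-0.1,-1,0.1],[-0.1,-1,0.4]],"rot":[[0,0,0],[0,0,0],[0,0,0],[0,0,0]]}' >/dev/null
python3 -m crank '{"fingers":[-0.3,0,0.3],"translation":[[0,0,0.4],[0,0,0.8],[0,0,1]],"rot":[[0,0,0],[0,0,0],[0,0,0]]}' >/dev/null
python3 -m crank '{"fingers":[0.3,0.3,0.3,0.3],"translation":[[0,0,0.3],[0,0,0.6],[0,0,0.6],[0,0,0.6]],"rot":[[-0.11,0.012,0],[-0.221,0.023,0],[-0.221,0.023,0],[-0.221,0.023,0]]}'
python3 - <<'E'
from h import *
for n in ['top','side']:
    im,dep=optics.capture(n);C=cloud(n,dep);im=im.astype(int);ok=dep>0;X,Y,Zz=C[...,0],C[...,1],C[...,2]
    red=ok&(im[...,0]>70)&(im[...,0]>1.7*im[...,1])&(im[...,0]>1.7*im[...,2])&(Zz>.07)&(Zz<.12)&(X>.56)&(X<.7)&(Y<-.2)&(Y>-.29)
    G=C[red];print(n,len(G),G.min(0),G.max(0),cv2.minAreaRect(G[:,:2].astype(np.float32)) if len(G)>3 else '')
    print([(round(r['p'],2),np.round(r['pixel']).tolist(),np.round(at_z(n,r['pixel'],.088),3).tolist()) for r in place_of(n,'pans_grip')[:3]])
E
```

```text
time_s: 10.85
position: [0.5158, -0.2691, 0.229]
tcp_rot: [[0.107, 0.994, -0.002], [0.994, -0.107, 0.001], [0.001, -0.003, -1.0]]
wrist_force: [0.5, -1.1, -0.7]
opening: 0.0555
grip_force: 0.0
top 58 [ 0.60176683 -0.24964017  0.07151281] [ 0.64573969 -0.23694118  0.10289326] ((0.6234630942344666, -0.24379585683345795), (0.009033176116645336, 0.04482205584645271), 82.41763305664062)
[(0.83, [434.0, 312.0], [0.193, -0.353, 0.088]), (0.81, [389.0, 150.0], [0.619, -0.246, 0.088]), (0.57, [402.0, 250.0], [0.348, -0.275, 0.088])]
side 132 [ 0.59712235 -0.25359684  0.07000714] [ 0.63946581 -0.24303028  0.10333671] ((0.6183257699012756, -0.2485017031431198), (0.008888887241482735, 0.042472124099731445), 85.96564483642578)
[(0.94, [275.0, 327.0], [0.187, -0.353, 0.088]), (0.65, [405.0, 222.0], [0.615, -0.252, 0.088]), (0.6, [326.0, 269.0], [0.355, -0.28, 0.088])]
```

```bash
python3 -m crank '{"fingers":[0.3,0.3,0.3,0.3,0.3,0.3,0.3,0.3,0.3,0.3,0.3],"translation":[[0.1,0,0],[0.2,0,0],[0.3,0,0],[0.4,0,0],[0.5,0.05,0],[0.6,0.1,0],[0.7,0.15,0],[0.85,0.2,0],[1,0.24,0],[1,0.24,0],[1,0.24,0]],"rot":[[0,0,-0.11],[0,0,-0.22],[0,0,-0.33],[0,0,-0.44],[0,0,-0.55],[0,0,-0.66],[0,0,-0.77],[0,0,-0.88],[0,0,-0.99],[0,0,-1],[0,0,-1]]}'
```

```text
time_s: 12.42
position: [0.6157, -0.2461, 0.2295]
tcp_rot: [[0.994, -0.106, -0.002], [-0.106, -0.994, -0.0], [-0.002, 0.0, -1.0]]
wrist_force: [-0.9, -0.4, 0.1]
opening: 0.0555
grip_force: 0.0
```

Next I move x +5 mm, descend to z 0.070 and close.

```bash
python3 -m crank '{"fingers":[0.3,0.3,0.3,0.3],"translation":[[0.05,0.01,-0.3],[0.05,0.01,-0.6],[0.05,0.01,-0.8],[0.05,0.01,-1]],"rot":[[0,0,0],[0,0,0],[0,0,0],[0,0,0]]}'
python3 -m crank '{"fingers":[0.3,0.3,0.3,0.3,0.3],"translation":[[0,0,-0.2],[0,0,-0.4],[0,0,-0.5],[0,0,-0.59],[0,0,-0.59]],"rot":[[0,0,0],[0,0,0],[0,0,0],[0,0,0],[0,0,0]]}'
python3 -m crank '{"fingers":[-1,-1,-1,-1,-1,-1],"translation":[[0,0,0],[0,0,0],[0,0,0],[0,0,0],[0,0,0],[0,0,0]],"rot":[[0,0,0],[0,0,0],[0,0,0],[0,0,0],[0,0,0],[0,0,0]]}'
```

```text
time_s: 12.92
position: [0.6216, -0.2446, 0.1296]
tcp_rot: [[0.994, -0.106, 0.001], [-0.106, -0.994, -0.0], [0.001, 0.0, -1.0]]
wrist_force: [-0.2, -0.2, -0.2]
opening: 0.0555
grip_force: 0.0
time_s: 13.55
position: [0.6217, -0.2437, 0.0705]
tcp_rot: [[0.994, -0.106, -0.001], [-0.106, -0.994, 0.0], [-0.001, -0.0, -1.0]]
wrist_force: [0.8, 0.3, -0.9]
opening: 0.0559
grip_force: 0.0
time_s: 14.3
position: [0.622, -0.2444, 0.0715]
tcp_rot: [[0.994, -0.106, 0.001], [-0.106, -0.994, -0.001], [0.001, 0.001, -1.0]]
wrist_force: [-0.3, -1.5, 2.5]
opening: 0.0092
grip_force: 60.8
```

```bash
python3 -m crank '{"fingers":[-1,-1,-1,-1,-1,-1,-1],"translation":[[0,0,0.1],[0,0,0.2],[0,0,0.35],[0,0,0.5],[0,0,0.7],[0,0,0.9],[0,0,1]],"rot":[[0,0,0],[0,0,0],[0,0,0],[0,0,0],[0,0,0],[0,0,0],[0,0,0]]}'
python3 -m crank '{"fingers":[-1,-1,-1,-1,-1,-1,-1],"translation":[[0,0,0.2],[0,0,0.4],[0,0,0.6],[0,0,0.8],[0,0,1],[0,0,1],[0,0,1]],"rot":[[0,0,0],[0,0,0],[0,0,0],[0,0,0],[0,0,0],[0,0,0],[0,0,0]]}'
python3 - <<'E'
from h import *
im,dep=optics.capture('side');cv2.imwrite('pics/e.png',im[...,::-1])
E
```

```text
time_s: 15.18
position: [0.6224, -0.2444, 0.1733]
tcp_rot: [[0.994, -0.106, 0.003], [-0.106, -0.994, -0.001], [0.003, 0.001, -1.0]]
wrist_force: [0.8, -0.7, -2.1]
opening: 0.0092
grip_force: 60.3
time_s: 16.05
position: [0.6215, -0.2435, 0.2704]
tcp_rot: [[0.994, -0.106, -0.001], [-0.106, -0.994, 0.001], [-0.001, -0.001, -1.0]]
wrist_force: [-0.7, -0.3, -2.2]
opening: 0.0088
grip_force: 60.2
```

View pics/e.png

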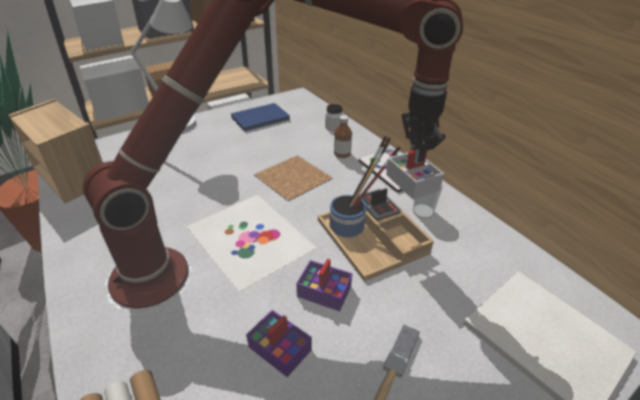

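The pans hang level from the gripper at (415,170), the pot stands before the charcoal at (348,217), and the right cell is empty. I'll carry them round the front of the brushes to the mat.

```bash
python3 -m crank '{"fingers":[-1,-1,-1,-1],"translation":[[-0.15,-0.05,0],[-0.4,-0.1,0],[-0.7,-0.12,0],[-1,-0.12,0]],"rot":[[0,0,0],[0,0,0],[0,0,0],[0,0,0]]}' >/dev/null
python3 -m crank '{"fingers":[-1,-1,-1],"translation":[[-0.3,0.1,0],[-0.5,0.4,0],[-0.65,0.7,0]],"rot":[[0,0,0],[0,0,0],[0,0,0]]}'
python3 -m crank '{"fingers":[-1,-1,-1],"translation":[[0,0.35,0],[0,0.7,0],[0,1,0]],"rot":[[0,0,0],[0,0,0],[0,0,0]]}' >/dev/null
python3 -m crank '{"fingers":[-1,-1,-1],"translation":[[0,0.35,0],[0,0.7,0],[0,1,0]],"rot":[[0,0,0],[0,0,0],[0,0,0]]}'
python3 -m crank '{"fingers":[-1,-1,-1],"translation":[[0.1,0.35,0],[0.2,0.7,0],[0.3,1,0]],"rot":[[0,0,0],[0,0,0],[0,0,0]]}' >/dev/null
python3 -m crank '{"fingers":[-1,-1,-1,-1,-1],"translation":[[0.1,0.3,0],[0.2,0.5,0],[0.4,0.7,0],[0.4,0.7,0],[0.4,0.7,0]],"rot":[[0,0,0],[0,0,0],[0,0,0],[0,0,0],[0,0,0]]}'
```

```text
time_s: 16.98
position: [0.4553, -0.1849, 0.2703]
tcp_rot: [[0.994, -0.108, -0.001], [-0.108, -0.994, 0.001], [-0.002, -0.001, -1.0]]
wrist_force: [1.3, 0.4, -1.7]
opening: 0.009
grip_force: 60.2
time_s: 17.73
position: [0.4562, 0.0159, 0.2703]
tcp_rot: [[0.994, -0.105, -0.001], [-0.105, -0.994, 0.0], [-0.001, -0.0, -1.0]]
wrist_force: [-0.4, -0.0, -2.0]
opening: 0.0094
grip_force: 60.2
time_s: 18.73
position: [0.5261, 0.1834, 0.2703]
tcp_rot: [[0.994, -0.107, -0.002], [-0.107, -0.994, -0.001], [-0.002, 0.001, -1.0]]
wrist_force: [0.5, -0.3, -2.1]
opening: 0.0089
grip_force: 60.2
```

```bash
python3 -m crank '{"fingers":[-1,-1,-1,-1],"translation":[[0,0.1,-0.25],[0,0.1,-0.5],[0,0.1,-0.75],[0,0.1,-1]],"rot":[[0,0,0],[0,0,0],[0,0,0],[0,0,0]]}' >/dev/null
python3 -m crank '{"fingers":[-1,-1,-1,-1,-1,-1,-1,-1],"translation":[[0,0,-0.2],[0,0,-0.4],[0,0,-0.6],[0,0,-0.75],[0,0,-0.85],[0,0,-0.92],[0,0,-0.96],[0,0,-0.96]],"rot":[[0,0,0],[0,0,0],[0,0,0],[0,0,0],[0,0,0],[0,0,0],[0,0,0],[0,0,0]]}'
python3 - <<'E'
from h import *
im,dep=optics.capture('side');cv2.imwrite('pics/f.png',cv2.resize(im[60:260,180:440,::-1],None,fx=3,fy=3))
E
```

```text
time_s: 20.23
position: [0.527, 0.1942, 0.075]
tcp_rot: [[0.994, -0.106, 0.0], [-0.106, -0.994, 0.0], [0.0, -0.0, -1.0]]
wrist_force: [0.3, -0.3, -2.7]
opening: 0.0087
grip_force: 60.1
```

View pics/f.png

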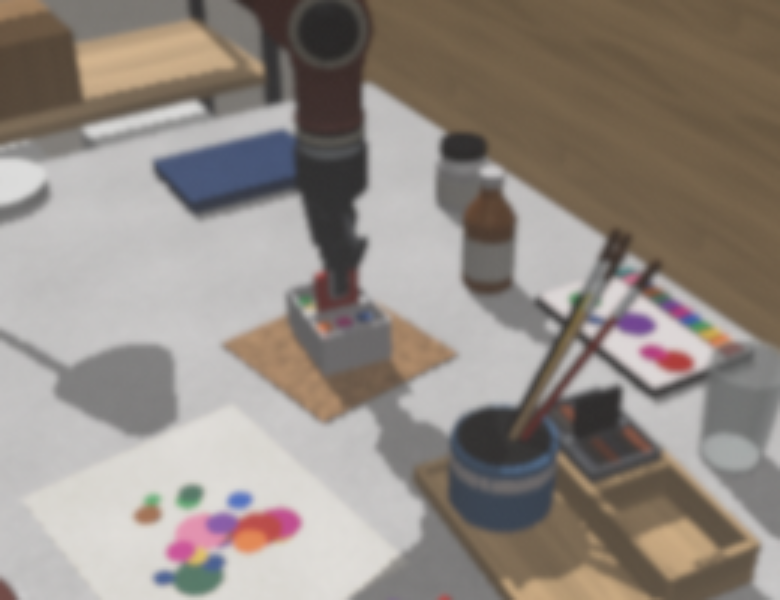

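The pans hang just above the middle of the mat (insert at (340,325), mat centre at about (340,350)). I'll lower the last 7 mm.

```bash
python3 -m crank '{"fingers":[-1,-1,-1,-1,-1],"translation":[[0,0,-0.02],[0,0,-0.04],[0,0,-0.06],[0,0,-0.07],[0,0,-0.07]],"rot":[[0,0,0],[0,0,0],[0,0,0],[0,0,0],[0,0,0]]}'
```

```text
time_s: 20.9
position: [0.5268, 0.1942, 0.0678]
tcp_rot: [[0.994, -0.106, -0.0], [-0.106, -0.994, -0.0], [-0.0, 0.0, -1.0]]
wrist_force: [-0.6, -0.5, -2.2]
opening: 0.009
grip_force: 60.1
```

```bash
python3 -m crank '{"fingers":[-1,-1,-1,-1],"translation":[[0,0,-0.01],[0,0,-0.015],[0,0,-0.015],[0,0,-0.015]],"rot":[[0,0,0],[0,0,0],[0,0,0],[0,0,0]]}'
```

```text
time_s: 21.4
position: [0.5269, 0.1941, 0.0673]
tcp_rot: [[0.994, -0.106, 0.0], [-0.106, -0.994, 0.001], [0.0, -0.001, -1.0]]
wrist_force: [-2.1, 0.1, 5.6]
opening: 0.0088
grip_force: 61.3
```

Contact with the mat (+5.6 N). I'll release and rise.

```bash
python3 -m crank '{"fingers":[-0.7,-0.4,-0.1,0.2,0.2,0.2],"translation":[[0,0,0],[0,0,0],[0,0,0],[0,0,0],[0,0,0],[0,0,0]],"rot":[[0,0,0],[0,0,0],[0,0,0],[0,0,0],[0,0,0],[0,0,0]]}'
python3 -m crank '{"fingers":[0.2,0.2,0.2,0.2],"translation":[[0,0,0.2],[0,0,0.5],[0,0,0.8],[0,0,1]],"rot":[[0,0,0],[0,0,0],[0,0,0],[0,0,0]]}' >/dev/null
python3 -m crank '{"fingers":[0.2,0.2,0.2,0.2],"translation":[[0,0,0.3],[0,0,0.6],[0,0,0.8],[0,0,0.8]],"rot":[[0,0,0],[0,0,0],[0,0,0],[0,0,0]]}'
python3 - <<'E'
from h import *
im,dep=optics.capture('side');cv2.imwrite('pics/g.png',im[40:300,150:500,::-1].repeat(2,0).repeat(2,1))
for n in ['side','top']:
    if n=='top': im,dep=optics.capture(n)
    C=cloud(n,dep);m=(dep>0)&(abs(C[...,0]-.53)<.055)&(C[...,1]<.0)&(C[...,1]>-.24)&(abs(C[...,2]-.083)<.006);Q=C[m]
    print(n,np.percentile(Q,[1,99],axis=0).round(4).tolist(),m.sum())
    m=(dep>0)&(abs(C[...,0]-.53)<.12)&(abs(C[...,1]-.194)<.12)&(abs(C[...,2]-.054)<.006);print('rim',np.percentile(C[m],[1,99],axis=0).round(3).tolist())
    print([(round(r['p'],2),np.round(at_z(n,r['pixel'],0),3).tolist()) for r in place_of(n,'mat')[:2]],[(round(r['p'],2),np.round(at_z(n,r['pixel'],.029),3).tolist()) for r in place_of(n,'pans_center')[:3]])
E
```

```text
time_s: 22.15
position: [0.5269, 0.1942, 0.0664]
tcp_rot: [[0.994, -0.106, 0.0], [-0.106, -0.994, -0.0], [0.0, -0.0, -1.0]]
wrist_force: [-0.9, 0.9, -1.0]
opening: 0.0513
grip_force: 0.0
time_s: 23.15
position: [0.5277, 0.1939, 0.2483]
tcp_rot: [[0.994, -0.106, 0.003], [-0.106, -0.994, 0.001], [0.003, -0.001, -1.0]]
wrist_force: [-0.3, 0.1, -0.5]
opening: 0.0516
grip_force: 0.0
side [[0.4842, -0.1614, 0.0773], [0.5776, -0.0676, 0.0882]] 639
rim [[0.483, 0.134, 0.048], [0.567, 0.249, 0.059]]
[(0.96, [0.531, 0.193, 0.0])] [(0.96, [0.362, -0.275, 0.029]), (0.79, [0.2, -0.36, 0.029]), (0.74, [0.527, 0.189, 0.029])]
top [[0.486, -0.1562, 0.0781], [0.575, -0.0645, 0.0875]] 911
rim [[0.483, 0.135, 0.048], [0.571, 0.251, 0.059]]
[(0.66, [0.529, 0.196, 0.0]), (0.6, [0.653, -0.124, 0.0])] [(0.91, [0.355, -0.269, 0.029]), (0.83, [0.531, 0.202, 0.029]), (0.71, [0.204, -0.342, 0.029])]
```

View pics/g.png

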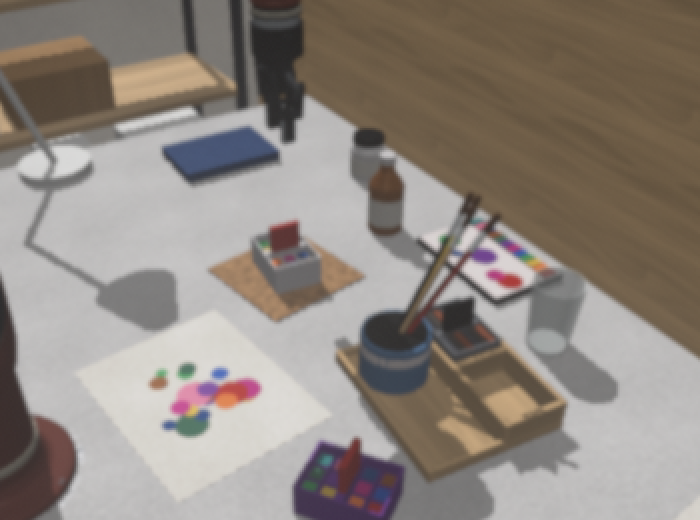

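The pans stand level on the mat (at (285,258)), clear of the gripper, with the pot still upright at (395,350). Now I move to the pot's left side with the tool turned back +90° and tilted the other way.

```bash
python3 -m crank '{"fingers":[0.2,0,-0.3,-0.3,-0.3],"translation":[[0,-0.2,0.1],[0,-0.4,0.2],[0,-0.6,0.2],[0,-0.8,0.2],[0,-1,0.2]],"rot":[[0,0,0.1],[0,0,0.2],[0,0,0.3],[0,0,0.4],[0,0,0.5]]}' >/dev/null
python3 -m crank '{"fingers":[-0.3,-0.3,-0.3,-0.3,-0.3,-0.3],"translation":[[0,-0.2,0],[0,-0.4,0],[0,-0.6,0],[0.14,-0.8,0],[0.14,-1,0],[0.14,-1,0]],"rot":[[0,0,0.1],[0,0,0.2],[0,0,0.3],[0,0,0.4],[0,0,0.5],[0,0,0.5]]}'
python3 -m crank '{"fingers":[-0.3,-0.3,-0.3,-0.3],"translation":[[0,0,0],[0,0,0],[0,0,0],[0,0,0]],"rot":[[-0.11,0.012,0],[-0.221,0.023,0],[-0.221,0.023,0],[-0.221,0.023,0]]}'
```

```text
time_s: 24.82
position: [0.5404, -0.0081, 0.2663]
tcp_rot: [[0.112, 0.994, -0.001], [0.994, -0.112, -0.001], [-0.001, -0.001, -1.0]]
wrist_force: [-0.3, -0.6, 0.5]
opening: 0.03
grip_force: 0.0
time_s: 25.32
position: [0.5405, -0.0055, 0.2662]
tcp_rot: [[0.1, 0.994, -0.036], [0.934, -0.107, -0.34], [-0.342, 0.0, -0.94]]
wrist_force: [-0.5, -0.6, -0.2]
opening: 0.0297
grip_force: 0.0
```

```bash
python3 -m crank '{"fingers":[-0.3,-0.3,-0.3],"translation":[[0.03,0,-0.4],[0.03,0,-0.8],[0.03,0,-1]],"rot":[[0,0,0],[0,0,0],[0,0,0]]}' >/dev/null
python3 -m crank '{"fingers":[-0.3,-0.3,-0.3],"translation":[[0,0,-0.4],[0,0,-0.8],[0,0,-1]],"rot":[[0,0,0],[0,0,0],[0,0,0]]}' >/dev/null
python3 -m crank '{"fingers":[-0.3,-0.3,-0.3,-0.3],"translation":[[0,0,-0.2],[0,0,-0.34],[0,0,-0.36],[0,0,-0.36]],"rot":[[0,0,0],[0,0,0],[0,0,0],[0,0,0]]}'
python3 -m crank '{"fingers":[-0.3,-0.3,-0.3,-0.3,-0.3,-0.3,-0.3],"translation":[[-0.01,-0.1,0],[-0.02,-0.2,0],[-0.028,-0.27,0],[-0.035,-0.34,0],[-0.042,-0.4,0],[-0.048,-0.46,0],[-0.054,-0.52,0]],"rot":[[0,0,0],[0,0,0],[0,0,0],[0,0,0],[0,0,0],[0,0,0],[0,0,0]]}'
```

```text
time_s: 26.58
position: [0.5443, -0.0063, 0.0311]
tcp_rot: [[0.101, 0.994, -0.035], [0.934, -0.107, -0.34], [-0.342, 0.002, -0.94]]
wrist_force: [0.5, 0.8, 0.1]
opening: 0.03
grip_force: 0.0
time_s: 27.45
position: [0.5386, -0.0575, 0.0303]
tcp_rot: [[0.099, 0.994, -0.035], [0.935, -0.105, -0.339], [-0.341, 0.001, -0.94]]
wrist_force: [-0.2, 3.2, -0.0]
opening: 0.0298
grip_force: 1.4
```

```bash
python3 -m crank '{"fingers":[-0.3,-0.3,-0.3,-0.3,-0.3,-0.3,-0.3,-0.3,-0.3,-0.3,-0.3,-0.3,-0.3,-0.3],"translation":[[-0.006,-0.06,0],[-0.013,-0.12,0],[-0.019,-0.18,0],[-0.025,-0.24,0],[-0.032,-0.3,0],[-0.038,-0.36,0],[-0.044,-0.42,0],[-0.05,-0.48,0],[-0.057,-0.54,0],[-0.063,-0.6,0],[-0.069,-0.66,0],[-0.075,-0.72,0],[-0.084,-0.8,0],[-0.09,-0.86,0]],"rot":[[0,0,0],[0,0,0],[0,0,0],[0,0,0],[0,0,0],[0,0,0],[0,0,0],[0,0,0],[0,0,0],[0,0,0],[0,0,0],[0,0,0],[0,0,0],[0,0,0]]}'
python3 - <<'E'
from h import *
for n in ['top','side']:
    im,dep=optics.capture(n)
    for t in (0,1):
        if t: dep=np.load(n+'0.npz')['dep']
        C=cloud(n,dep);m=(dep>0)&(abs(C[...,0]-.525)<.055)&(C[...,1]<-.08)&(C[...,1]>-.31)&(abs(C[...,2]-.08)<.01)
        print(n,t,np.percentile(C[m],[1,99],axis=0).round(4).tolist(),m.sum())
E
```

```text
time_s: 29.2
position: [0.5292, -0.1447, 0.0305]
tcp_rot: [[0.1, 0.994, -0.036], [0.934, -0.106, -0.34], [-0.342, 0.001, -0.94]]
wrist_force: [-0.2, 1.9, -0.5]
opening: 0.0299
grip_force: 1.0
top 0 [[0.4747, -0.2452, 0.0722], [0.569, -0.1211, 0.0883]] 1010
top 1 [[0.4727, -0.2802, 0.0715], [0.5662, -0.1858, 0.0882]] 959
side 0 [[0.4738, -0.2515, 0.0708], [0.5732, -0.1144, 0.0892]] 1020
side 1 [[0.4718, -0.2854, 0.0707], [0.5636, -0.1899, 0.0884]] 893
```

```bash
python3 -m crank '{"fingers":[-0.3,-0.3,-0.3,-0.3,-0.3,-0.3,-0.3,-0.3],"translation":[[-0.006,-0.06,0],[-0.013,-0.12,0],[-0.019,-0.18,0],[-0.025,-0.24,0],[-0.029,-0.28,0],[-0.033,-0.31,0],[-0.035,-0.335,0],[-0.035,-0.335,0]],"rot":[[0,0,0],[0,0,0],[0,0,0],[0,0,0],[0,0,0],[0,0,0],[0,0,0],[0,0,0]]}'
python3 -m crank '{"fingers":[-0.3,-0.3,-0.3,-0.3],"translation":[[0.02,0.2,0],[0.06,0.6,0],[0.1,1,0.1],[0.1,1,0.4]],"rot":[[0,0,0],[0,0,0],[0,0,0],[0,0,0]]}' >/dev/null
python3 -m crank '{"fingers":[-0.3,-0.3,-0.3],"translation":[[0,0.2,0.4],[0,0.3,0.8],[0,0.3,1]],"rot":[[0,0,0],[0,0,0],[0,0,0]]}' >/dev/null
python3 -m crank '{"fingers":[-0.3,-0.3,-0.3,-0.3],"translation":[[0,0,0.3],[0,0,0.6],[0,0,0.6],[0,0,0.6]],"rot":[[0.11,-0.012,0],[0.221,-0.023,0],[0.221,-0.023,0],[0.221,-0.023,0]]}'
python3 - <<'E'
from h import *
for n in ['top','side']:
    im,dep=optics.capture(n)
    if n=='side': cv2.imwrite('pics/k.png',im[...,::-1])
    for t in (0,1):
        if t: dep=np.load(n+'0.npz')['dep']
        C=cloud(n,dep);m=(dep>0)&(abs(C[...,0]-.525)<.055)&(C[...,1]<-.13)&(C[...,1]>-.31)&(abs(C[...,2]-.08)<.01)
        print(n,t,np.percentile(C[m],[1,99],axis=0).round(4).tolist(),m.sum())
E
```

```text
time_s: 30.3
position: [0.5259, -0.1777, 0.0305]
tcp_rot: [[0.1, 0.994, -0.036], [0.934, -0.106, -0.34], [-0.342, 0.001, -0.94]]
wrist_force: [-0.2, 1.8, 1.1]
opening: 0.0301
grip_force: 1.0
time_s: 31.68
position: [0.5352, -0.0479, 0.2298]
tcp_rot: [[0.107, 0.994, -0.002], [0.994, -0.107, -0.001], [-0.001, -0.001, -1.0]]
wrist_force: [0.6, 0.1, -0.5]
opening: 0.0302
grip_force: 0.0
top 0 [[0.4723, -0.2791, 0.0734], [0.5634, -0.1852, 0.0871]] 943
top 1 [[0.4727, -0.2802, 0.0715], [0.5662, -0.1858, 0.0882]] 959
side 0 [[0.4713, -0.2837, 0.0706], [0.5618, -0.1887, 0.0886]] 887
side 1 [[0.4718, -0.2854, 0.0707], [0.5636, -0.1899, 0.0884]] 893
```

View pics/k.png

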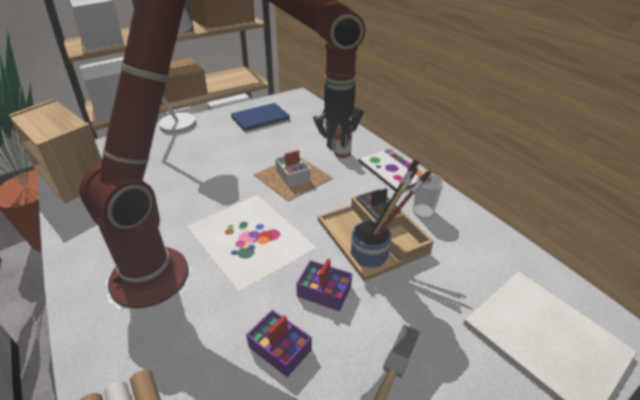

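The pot is back at (370,243), within about 2 mm of where it started, the pans sit on the mat at (292,172), and the arm touches nothing. I'm handing in the job.

```bash
python3 -c "
from plant import workorder
print(workorder.finish_job())"
```

```text
the job is handed in; nothing more can be done
None
```

The job is handed in (no verdict was returned): the paint pans stand level in the middle of the mat, the pot is back within about 2 mm of its start, and I saw no sign that the other insert, the cup or the bottle had moved.

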